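# Load a pen blank into the trim saw through its spring dust flap

### The arm

A 6-joint arm with a two-finger parallel gripper is mounted at the origin on a cart in front of the work surface, level with it; the furniture and walls round the work are solid. World frame = base frame: x ahead of the robot, y to its left, z up, the work surface at z = 0. Lengths are in m, angles in rad, forces in N, time in s.
With the tool pointing down it reaches from about 0.325 to 0.85 m from the base axis. Payload 15.5 kg.
Tool frame: the origin (TCP) lies between the finger pads; the fingertips stand 8 mm ahead of it and the grasp point (between the pads) lies 11 mm behind it; z points along the fingers, y is the line along which they close (so a half turn about z gives the same grasp; the last joint's range is limited). The gripper opens to 91 mm and grips with 3 to 60 N. Pads are 32 mm wide; open, the fingers measure 118 mm over their backs; the gripper's body (76 mm by 178 mm) begins 60 mm behind the grasp point.
Start: joints at [1.06, 0.494, 1.345, -0, 1.302, -0.096], TCP at [0.252, 0.572, 0.222] pointing down, gripper open.
Joint ranges: [-2.91, 2.91], [-0.82, 2.16], [0.22, 2.67], [-1.22, 4.37], [0.12, 2.79], [-3.08, 3.08]. Speed limits (rad/s): [1.89, 1.89, 2.57, 3.01, 3.01, 3.01].

### API

Orientations are given as a rotation vector (axis times angle).
In Python, from rig import manip gives the robot as it stands.
- The arm moves only by the tool carry_out, never from a script. Its argument "series" is a list of rows, each a list of 6 numbers: the shift along the tool's x, y, z in units of 0.1 m (1.0 is 0.1 m), then the turn, a rotation vector about the tool's x, y, z in units of pi/4 rad (1.0 is pi/4 rad). In form: [[dx, dy, dz, wx, wy, wz], ...]. A call has exactly 5 rows; each row is the pose to reach, as a shift and turn from the pose commanded when the call began, along the tool's axes at that moment; what a row does not reach only later rows make up. A row lasts 1/12 s, in which the tool goes at most 41.7 mm and 7.16 degrees, less where a joint would pass 70% of its speed; a pose out of reach is approached as far as the arm can. A call with a number of a shift or a turn outside -1 to 1 is refused whole. A call with a gripper value outside its range is refused whole. "jaw" is the gripper's target within -1 to 1 (shut at 1, half-way at 0, fully open at -1), set as the call begins (left out, the last holds). The fingers move at their own pace and stop on an object; the grip force is fixed at half the most. Time passes only in rows, so rows that repeat a pose let the fingers close, or fill a call up. It gives the time, the measured TCP pose, the force, the opening and the grip force at its end, in the units of the state.
- manip.observe(): the state, without advancing time (a new reading comes with each control period).
- manip.get_image(name): name is "scene" or "top"; returns a dict with "frame" (420x560x3 uint8, red, green, blue), "fx", "fy", "cx", "cy" (pixels), "xyz" and "rotation" of the camera in the world. Camera axes: x right, y up, looking along -z (the intrinsics and any distortion apply to the point x, -y, -z); pixel columns grow to the right and rows downward; lengths in m; the calibration is good to about 2 mm. A picture is of the moment at which its call begins. There is no depth.
- manip.sign_off(): hands the job in; it is judged then, once.
The state is a dict: "time_s": time; "qpos": joint angles; "joint_vel": joint speeds; "effort": joint torques, N m; "tool_pos": TCP position; "eef_rot": TCP orientation; "force": force on the tool from outside, world axes, zero at the start; "moment": the same for the moment, N m; "gripper_width": finger opening in m; "finger_force": force on a finger pad.
Only numpy, scipy, OpenCV 4.12 (cv2) and the standard library are available. Lean on these libraries where they do the work, as an engineer would, in place of code of your own. Each camera call takes 0.05 s, during which the arm holds its last target. There are 200 camera calls.

### The job

Lay the pen blank in the infeed trough of the trim saw and let go of it. Then, with the push block, and keeping the gripper itself clear of the flap, push the blank in through the spring flap until you feel it sit home against the length stop, gently, so that the clamped stop does not shift. Draw the push block out so that the flap swings fully shut behind the blank, stand the block upright on the bench again, and do not disturb the finished candlestick.

Things in the scene. Friction and masses are not known exactly. Their poses are not given: they have to be found in the camera images.
- trim_saw: bench trim saw for pen blanks, switched off: grey sheet-metal case with clear lid and side window, 250 long x 150 wide x 122 high, fixed to the bench. Origin on the bench top below the middle of the port's outer face; +x = feed direction, into the case; z up. Case at x 0 to 250, y -75 to 75; a motor stands out to y = 130 at x 130 to 200
- port_sill (a point): middle of the port's sill in the outer face of the case, at the level of the bed (20 mm above the bench); x = feed direction, z up. The port is 32 wide x 36 high. The bed runs on level inside to the length stop; from 40 mm inside, flared guide cheeks lead into a channel 26 wide
- trough_mid (a point): bed surface half-way along the infeed trough, 80 mm before the port, on the centre line; x = feed direction, z up. The trough is 160 long (ends at the port), bed 46 wide, 20 above the bench. Guide cheeks 7 high, 6 thick, 26 apart inside, stand on its first and last 37 mm only; the 86 mm between them, round this point, are free for fingers
- dust_flap: spring-return steel flap 36 x 36 x 3 mm closing the port from inside. Origin on its hinge, along the port's top, 8.5 mm inside, 59 mm above the bench. Opens inwards and up; about 1.5 N at its lower edge starts it, then it bears on what passes below with 3 to 4 N and drags on it both ways. It rests on anything 20 high whose rear end is less than 45 mm inside the port, else falls shut by itself
- flap_edge (a point): middle of the flap's lower edge; when shut, 8.5 mm inside the port's outer face and 1.5 mm above the bed
- length_stop: steel stop block 22 x 25 x 30 mm with a thumb screw on top, clamped on the bed inside the case, at another depth each time (its face 180 to 200 mm inside the port). Origin at bed level in the middle of the face that the blank meets; x = feed direction. The clamp slips if pushed with more than about 35 N
- blank_mid (a point): centre of the loose pen blank: a reddish square wooden stick, 20 x 20 mm in section, 130 long, 35 to 70 g, lying flat on the bench; y runs along its length, z up (either end may go first). Not the larger, pale maple blank
- pen_blank: the same pen blank; origin at the middle of its underside, axes as at blank_mid
- push_grip (a point): grasp point of the loose push block: a wooden bar 150 long x 22 wide x 22 high with an upright plywood grip near its rear, 48 long (x) x 16 thick (y), its rounded top 72 above the underside; 85 to 140 g, standing upright. The point is the middle of the grip, 50 above the underside; x points along the bar to its nose (the square pushing end), 120 ahead of this point; z up
- push_block: the same push block; origin at the middle of the bar's underside, axes as at push_grip, which lies 45 mm behind it; the nose is 75 mm ahead of it
- candlestick: finished turned candlestick, 64 mm wide, 107 high, standing on the bench; origin at the middle of its foot; leave alone

How it is judged:
On the way, in this order (a step that is already met when the one before it is completed fails the run):
1. the blank lies flat in the infeed trough, along it, its rear end outside the port, let go by the gripper (x of blank_mid in the frame of trim_saw between -0.11 and 0.05 m and y of blank_mid in the frame of trim_saw between -0.007 and 0.007 m and z of blank_mid in the frame of trim_saw between 0.026 and 0.034 m and angle between the y axis of blank_mid and the x axis of trim_saw, either way round below 0.1 rad and contact force between the fingers and pen_blank below 0.1 N), for 0.2 s.
2. the push block presses the blank against the length stop (at least 1.5 N) (contact force between push_block and pen_blank above 1.5 N and contact force between pen_blank and length_stop above 1.5 N).
At the end, for the whole second after the job is handed in: Blank flat in the channel within 3.5 mm of the length stop, aligned with the feed within 0.1 rad; flap shut (edge within 3 mm of closed); push block standing upright on the bench top (within 6 mm of it, tilt under 0.12 rad); all at rest and released (x of blank_mid in the frame of length_stop between -0.0685 and -0.06 m and y of blank_mid in the frame of length_stop between -0.006 and 0.006 m and z of blank_mid in the frame of length_stop between 0.006 and 0.014 m and angle between the y axis of blank_mid and the x axis of trim_saw, either way round below 0.1 rad and x of flap_edge in the frame of trim_saw below 0.0115 m and height (world z) of push_block between -0.004 and 0.006 m and angle between push_block's own z axis and vertical below 0.12 rad and linear speed of each of push_block, pen_blank below 0.01 m/s); the robot touches nothing.
It fails at once if the gripper touches the dust flap (contact force between the fingers and dust_flap above 0.5 N).
It fails at once if the length stop is shifted by more than 2.5 mm (distance of length_stop from where it was at the start of the episode above 0.0025 m).
It fails at once if the candlestick is moved by more than 15 mm or tipped (distance of candlestick from where it was at the start of the episode above 0.015 m or angle between candlestick's own z axis and vertical above 0.3 rad).
It also fails if it takes over 69 s, if anything falls off the work surface, if the arm or the gripper's body presses on something with over 40 N, if the wrist force passes 120 N, or if a joint passes its speed limit or range.

## Working session

There is one attempt and no reset: what is moved stays moved. The work goes in short steps, Python scripts to look and compute and a tool call to move; the robot and the scene stay as the last step left them, time stands still between calls to the robot, and variables do not carry over. Pictures are saved under pics/ and viewed, at most 10 in all, crops included, and the job is handed in when it is done.

Besides the shell and the picture viewer there is one more tool, called as a command line: name --pt "numbers of a row" for each row, then --argument value for the rest. carry_out: Moves the arm, as the interface text tells. Its arguments: {"type":"object","properties":{"series":{"type":"array","items":{"type":"array","items":{"type":"number","minimum":-1,"maximum":1}}},"jaw":{"type":"number"}},"required":["series"]}

```bash
mkdir -p pics
cat > h.py <<'E'
import numpy as np, cv2
from rig import manip
from scipy.spatial.transform import Rotation as R
def snap(name,fn):
    d=manip.get_image(name); cv2.imwrite('pics/'+fn,cv2.cvtColor(d['frame'],cv2.COLOR_RGB2BGR)); return d
def cam(d):
    r=np.array(d['rotation']); 
    return (r if r.shape==(3,3) else R.from_rotvec(r).as_matrix()),np.array(d['xyz'])
def px2w(d,u,v,z):
    M,c=cam(d); ray=M@np.array([(u-d['cx'])/d['fx'],-(v-d['cy'])/d['fy'],-1]); return c+ray*(z-c[2])/ray[2]
def w2px(d,p):
    M,c=cam(d); q=M.T@(np.array(p)-c); return d['cx']+d['fx']*q[0]/-q[2], d['cy']-d['fy']*q[1]/-q[2]
E
python3 - <<'E'
from h import *
import pickle
for n in('top','scene'):
    d=snap(n,n+'0.png'); pickle.dump(d,open(n+'0.pkl','wb')); print(n,{k:v for k,v in d.items() if k!='frame'})
s=manip.observe();print(s)
E
```

```text
top {'fx': 436.84946865851174, 'fy': 436.84946865851174, 'cx': 284.57222520493093, 'cy': 205.36962788610958, 'xyz': array([0.50079464, 0.02683986, 1.1821021 ]), 'rotation': array([ 0.05615498, -0.03613318, -1.55155147])}
scene {'fx': 504.6115659808576, 'fy': 504.6115659808576, 'cx': 282.7692859357339, 'cy': 209.83452138001505, 'xyz': array([-0.07980996, -0.48794782,  0.90269439]), 'rotation': array([ 0.71253444, -0.35335829, -0.87549928])}
{'time_s': 0.1, 'qpos': array([ 1.06052773e+00,  4.94113399e-01,  1.34601342e+00,  2.55927520e-05,
        1.30253269e+00, -9.55164257e-02]), 'joint_vel': array([ 8.62665989e-04, -5.81208029e-04, -2.34683531e-03,  4.91837754e-05,
        6.64572249e-04, -4.71637893e-04]), 'effort': array([ 3.11156437e-04, -8.80249858e+01, -3.82535148e+01,  7.07065081e-02,
        4.84398531e-02, -3.48516983e-05]), 'tool_pos': array([0.25169677, 0.57173589, 0.22142154]), 'eef_rot': array([-6.46771661e-01, -3.07394551e+00,  1.58779094e-03]), 'force': array([ 0.16036693, -0.35001805, -0.72421575]), 'moment': array([ 2.17221579e-02, -1.61235017e-05, -2.04246991e-02]), 'finger_force': 0.0, 'gripper_width': 0.0910662699003599}
```

View pics/top0.png

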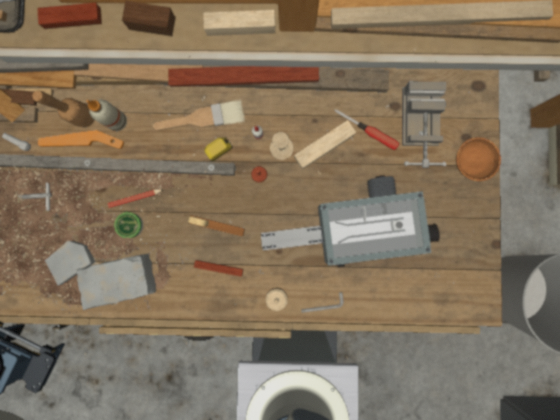

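View pics/scene0.png

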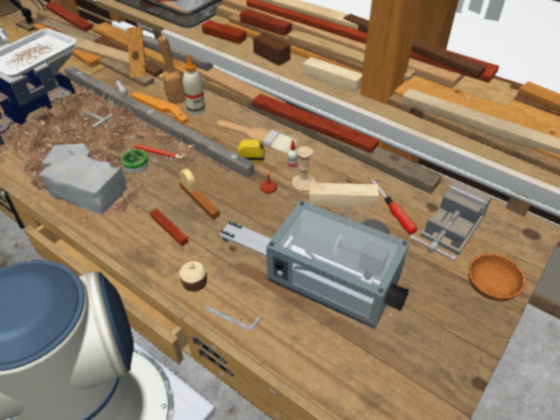

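The top view shows the saw at (375,228) with its trough at (262..322,238). The red blank is at (218,268), and the push block is at (215,226) with its pale grip at the left end. The candlestick is at (281,147). I'll enlarge both views.

Run:
```python
import cv2
a=cv2.imread('pics/top0.png')[190:290,180:340]; cv2.imwrite('pics/topc.png',cv2.resize(a,(800,500),interpolation=cv2.INTER_CUBIC))
a=cv2.imread('pics/scene0.png')[160:310,140:340]; cv2.imwrite('pics/scc.png',cv2.resize(a,(800,600),interpolation=cv2.INTER_CUBIC))
```

```text
(no output)
```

View pics/topc.png

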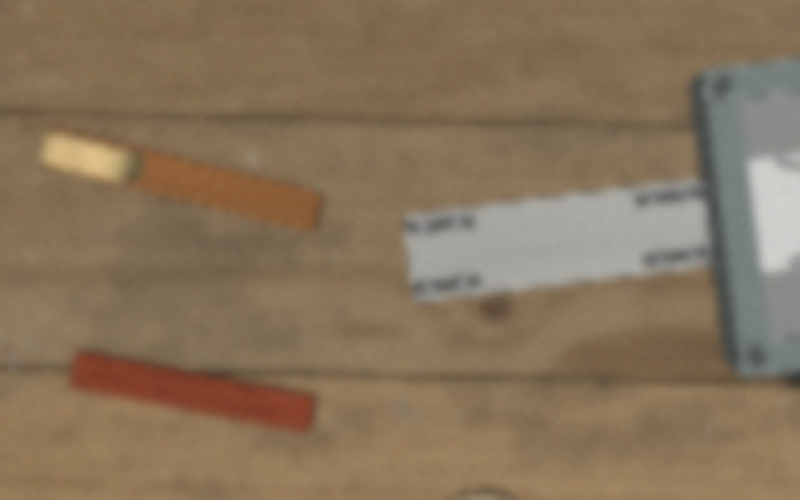

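View pics/scc.png

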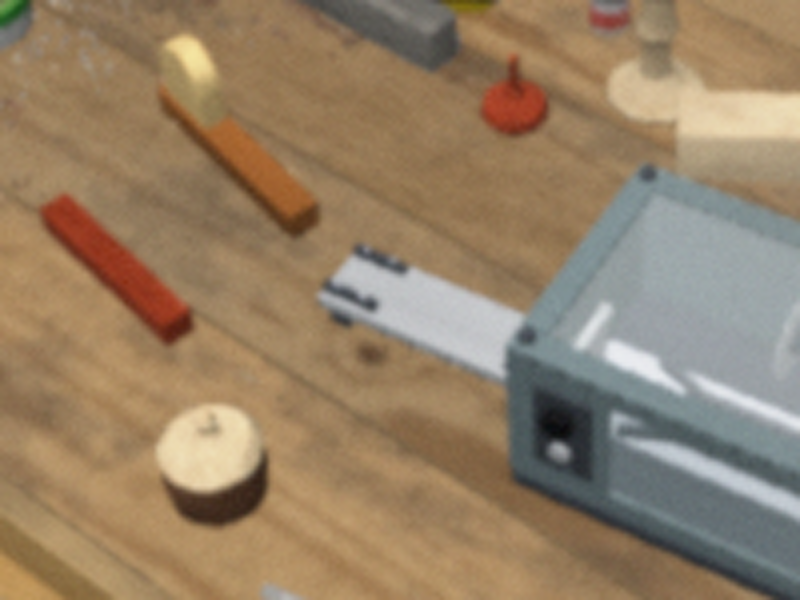

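In the crops, the blank's top face spans (74,368) to (311,414). The grip top is at about (88,158) and the nose edge runs (323,195) to (316,231). The trough end runs (406,214) to (412,300), and its edges meet the case near (703,180) and (713,268).

```bash
cat > m.py <<'E'
from h import *
import pickle
d=pickle.load(open('top0.pkl','rb'))
f=lambda U,V,z:px2w(d,180+(U+.5)/5-.5,190+(V+.5)/5-.5,z)
def show(n,p): print(n,np.round(p,4))
a,b=f(74,368,.02),f(311,414.5,.02); show('blank c',(a+b)/2); print('len',np.linalg.norm(a-b),'ang',np.degrees(np.arctan2(*(b-a)[1::-1])))
g=f(87,158,.072); n=f(320,213,.022); show('grip',g);show('nose',n); print(np.linalg.norm((g-n)[:2]),np.degrees(np.arctan2(*(n-g)[1::-1])))
e=f(409,257,.02); r=f(708,224,.02); show('trough end',e); print('width',np.linalg.norm(f(406,214,.02)-f(412,300,.02)))
t=(r-e)[:2];t/=np.linalg.norm(t);print('feed ang',np.degrees(np.arctan2(t[1],t[0])))
c=[px2w(d,u,v,.122) for u,v in((319.8,207.5),(425.5,193),(432,254.5),(327,265.5))]
print([np.round(p[:2],4) for p in c]); 
v=(c[1]+c[2]-c[0]-c[3]);print('case ang',np.degrees(np.arctan2(v[1],v[0])),'port mid',(c[0]+c[3])/2, 'from trough',e[:2]+.16*t)
for dd,nm in((d,'top'),(pickle.load(open('scene0.pkl','rb')),'sc')):
  print(nm,w2px(dd,(*e[:2],.02)),w2px(dd,g),w2px(dd,n))
E
python3 m.py
```

```text
blank c [0.4003 0.2152 0.02  ]
len 0.12828566694034027 ang -99.83893185217
grip [0.5217 0.2639 0.072 ]
nose [0.4958 0.1497 0.022 ]
0.117087274756387 -102.77808763047415
trough end [0.4733 0.102  0.02  ]
width 0.04562920595092035
feed ang -82.61384428913983
[array([ 0.5596, -0.0446]), array([ 0.5995, -0.3002]), array([ 0.4513, -0.3158]), array([ 0.42 , -0.064])]
case ang -82.00391591302039 port mid [ 0.48978877 -0.05430115  0.122     ] from trough [ 0.49391718 -0.05663885]
top (np.float64(261.4), np.float64(241.0)) (np.float64(197.0), np.float64(221.20000000000002)) (np.float64(243.6), np.float64(232.2))
sc (np.float64(225.21113345332645), np.float64(227.0297849618031)) (np.float64(187.4251822991796), np.float64(171.95858345992383)) (np.float64(216.55906567524264), np.float64(212.15160735281032))
```

```bash
cat > plan.py <<'E'
from h import *
def plan(wps,pos=None,yaw=None,cap=.098):
    """wps: list of (x,y,z,world angle in deg of tool y); prints one target row per call"""
    s=manip.observe(); p=np.array(s['tool_pos']); M=R.from_rotvec(s['eef_rot']).as_matrix()
    print('t',round(s['time_s'],2),'p',p.round(4),'yaw',np.degrees(np.arctan2(M[1,1],M[0,1])).round(2),'tilt z',M[:,2].round(4),'F',np.round(s['force'],2),'w',round(s['gripper_width'],4))
    for x,y,z,a in wps:
        a=np.radians(a); Y=np.array([np.cos(a),np.sin(a),0]); Z=np.array([0,0,-1.]); T=np.c_[np.cross(Y,Z),Y,Z]
        if (T[:,1]@M[:,1])<-.5 : T[:,:2]*=-1
        while 1:
            dl=M.T@(np.array([x,y,z])-p); w=R.from_matrix(M.T@T).as_rotvec()
            k=max(1,np.ceil(np.abs(dl).max()/cap),np.ceil(np.linalg.norm(w)/np.radians(34)))
            dl,w=(dl/k),(w/k)
            print((dl*10).round(3).tolist()+(w/(np.pi/4)).round(3).tolist())
            p=p+M@dl; M=M@R.from_rotvec(w).as_matrix()
            if k==1: break
        print('--')
E
python3 -c "
from plan import *
plan([(.4003,.2152,.12,-9.8),(.4003,.2152,.012,-9.8)])"
```

```text
t 0.1 p [0.2517 0.5717 0.2214] yaw 66.24 tilt z [-5.e-04 -9.e-04 -1.e+00] F [ 0.16 -0.35 -0.72] w 0.0911
[-0.932, -0.888, 0.339, -0.0, 0.0, 0.563]
[-0.815, -0.269, 0.226, -0.0, 0.0, 0.375]
[-0.858, -0.02, 0.225, -0.0, 0.0, 0.375]
[-0.827, 0.23, 0.225, -0.0, 0.0, 0.375]
--
[-0.0, -0.0, 0.54, 0.0, -0.0, 0.0]
[-0.0, -0.0, 0.54, 0.0, -0.0, 0.0]
--
```

carry_out --pt "-0.932 -0.888 0.339 0 0 0.563" --pt "-0.932 -0.888 0.339 0 0 0.563" --pt "-0.932 -0.888 0.339 0 0 0.563" --pt "-0.932 -0.888 0.339 0 0 0.563" --pt "-0.932 -0.888 0.339 0 0 0.563" --jaw -1

```text
time_s: 0.52
tool_pos: [0.3018, 0.4505, 0.1872]
eef_rot: [-1.314, -2.853, 0.004]
force: [0.2, 0.5, -0.2]
gripper_width: 0.091
finger_force: 0.0
```

carry_out --pt "-0.815 -0.269 0.226 0 0 0.375" --pt "-0.815 -0.269 0.226 0 0 0.375" --pt "-0.815 -0.269 0.226 0 0 0.375" --pt "-0.815 -0.269 0.226 0 0 0.375" --pt "-0.815 -0.269 0.226 0 0 0.375"

```text
time_s: 0.93
tool_pos: [0.3347, 0.3749, 0.1657]
eef_rot: [-1.706, -2.638, -0.001]
force: [-0.8, 1.1, 0.9]
gripper_width: 0.0912
finger_force: 0.0
```

carry_out --pt "-0.858 -0.02 0.225 0 0 0.375" --pt "-0.858 -0.02 0.225 0 0 0.375" --pt "-0.858 -0.02 0.225 0 0 0.375" --pt "-0.858 -0.02 0.225 0 0 0.375" --pt "-0.858 -0.02 0.225 0 0 0.375"

```text
time_s: 1.35
tool_pos: [0.3679, 0.2962, 0.1433]
eef_rot: [-2.074, -2.36, -0.002]
force: [0.8, 0.1, -1.4]
gripper_width: 0.0914
finger_force: 0.0
```

carry_out --pt "-0.827 0.23 0.225 0 0 0.375" --pt "-0.827 0.23 0.225 0 0 0.375" --pt "-0.827 0.23 0.225 0 0 0.375" --pt "-0.827 0.23 0.225 0 0 0.375" --pt "-0.827 0.23 0.225 0 0 0.375"

```text
time_s: 1.77
tool_pos: [0.4009, 0.217, 0.1208]
eef_rot: [-2.397, -2.031, -0.002]
force: [-0.2, 0.4, 0.1]
gripper_width: 0.0913
finger_force: 0.0
```

```bash
python3 -c "
from plan import *
plan([(.4003,.2152,.12,-9.8),(.4003,.2152,.012,-9.8)])"
```

```text
t 1.77 p [0.4009 0.217  0.1208] yaw -9.47 tilt z [ 7.e-04  6.e-04 -1.e+00] F [-0.17  0.44  0.1 ] w 0.0913
[-0.019, -0.003, 0.008, 0.001, -0.001, 0.007]
--
[0.0, -0.0, 0.54, 0.0, -0.0, -0.0]
[0.0, -0.0, 0.54, 0.0, -0.0, -0.0]
--
```

carry_out --pt "0 0 0.3 0 0 0" --pt "0 0 0.6 0 0 0" --pt "0 0 0.8 0 0 0" --pt "0 0 0.8 0 0 0" --pt "0 0 0.8 0 0 0"

```text
time_s: 2.18
tool_pos: [0.4001, 0.2169, 0.0405]
eef_rot: [-2.397, -2.03, 0.002]
force: [-0.7, 0.2, 0.4]
gripper_width: 0.091
finger_force: 0.0
```

carry_out --pt "0 0 0.1 0 0 0" --pt "0 0 0.2 0 0 0" --pt "0 0 0.28 0 0 0" --pt "0 0 0.28 0 0 0" --pt "0 0 0.28 0 0 0"

```text
time_s: 2.6
tool_pos: [0.4008, 0.2161, 0.0131]
eef_rot: [2.4, 2.026, 0.001]
force: [-0.6, 0.7, 0.3]
gripper_width: 0.091
finger_force: 0.0
```

carry_out --pt "0 0 0 0 0 0" --pt "0 0 0 0 0 0" --pt "0 0 0 0 0 0" --pt "0 0 0 0 0 0" --pt "0 0 0 0 0 0" --jaw 1

```text
time_s: 3.02
tool_pos: [0.4007, 0.2156, 0.0126]
eef_rot: [2.402, 2.025, 0.0]
force: [0.0, -0.3, 0.9]
gripper_width: 0.0607
finger_force: 0.0
```

carry_out --pt "0 0 0 0 0 0" --pt "0 0 0 0 0 0" --pt "0 0 0 0 0 0" --pt "0 0 0 0 0 0" --pt "0 0 0 0 0 0"

```text
time_s: 3.43
tool_pos: [0.4006, 0.2156, 0.0124]
eef_rot: [-2.402, -2.025, 0.0]
force: [-1.2, 0.4, 0.0]
gripper_width: 0.0272
finger_force: 0.0
```

carry_out --pt "0 0 0 0 0 0" --pt "0 0 0 0 0 0" --pt "0 0 0 0 0 0" --pt "0 0 0 0 0 0" --pt "0 0 0 0 0 0"

```text
time_s: 3.85
tool_pos: [0.4006, 0.2156, 0.0124]
eef_rot: [-2.402, -2.025, 0.0]
force: [-0.6, 0.2, -0.6]
gripper_width: 0.0201
finger_force: 30.0
```

carry_out --pt "0 0 -0.2 0 0 0" --pt "0 0 -0.4 0 0 0" --pt "0 0 -0.6 0 0 0" --pt "0 0 -0.8 0 0 0" --pt "0 0 -0.8 0 0 0"

```text
time_s: 4.27
tool_pos: [0.4019, 0.2161, 0.0952]
eef_rot: [2.401, 2.024, 0.006]
force: [1.2, -0.2, 0.0]
gripper_width: 0.02
finger_force: 30.0
```

Run:
```python
from plan import *
import math
d=snap('top','t1.png'); cv2.imwrite('pics/t1c.png',cv2.resize(cv2.imread('pics/t1.png')[190:290,180:340],(800,500),interpolation=cv2.INTER_CUBIC))
t=np.array([math.cos(math.radians(-82.4)),math.sin(math.radians(-82.4))])
m=np.array([.4733,.102])+.078*t; print('mid',m)
plan([(*m,.092,7.6),(*m,.034,7.6)])
```

```text
mid [0.483616   0.02468519]
t 4.32 p [0.4016 0.216  0.0938] yaw -9.73 tilt z [ 0.0031  0.0012 -1.    ] F [ 0.54 -0.55 -0.74] w 0.0201
[-0.873, 0.566, 0.009, 0.002, -0.001, -0.193]
[-0.949, 0.428, 0.009, 0.002, -0.001, -0.193]
--
[-0.0, -0.0, 0.58, 0.0, -0.0, 0.0]
--
```

View pics/t1c.png

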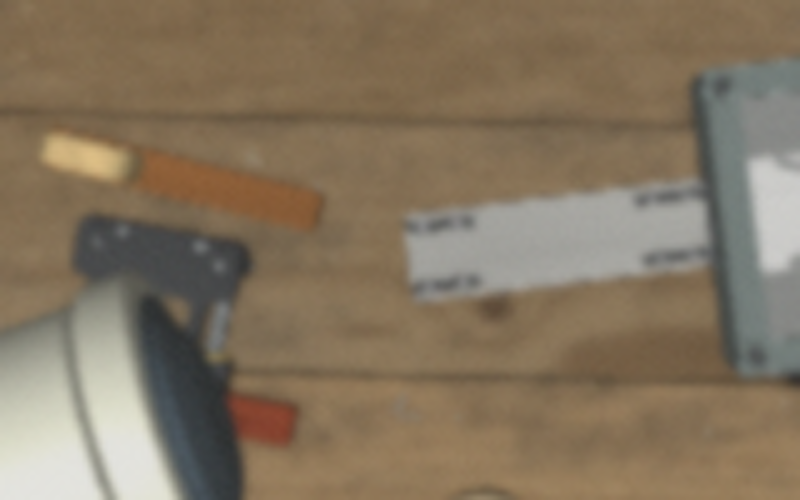

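carry_out --pt "-0.2 0.13 0 0 0 -0.05" --pt "-0.4 0.26 0 0 0 -0.1" --pt "-0.6 0.39 0 0 0 -0.15" --pt "-0.873 0.566 0.009 0 0 -0.193" --pt "-0.873 0.566 0.009 0 0 -0.193"

```text
time_s: 4.73
tool_pos: [0.4434, 0.1165, 0.0907]
eef_rot: [2.241, 2.201, -0.0]
force: [0.7, 0.6, -1.3]
gripper_width: 0.0196
finger_force: 30.0
```

carry_out --pt "-0.25 0.11 0 0 0 -0.05" --pt "-0.5 0.22 0 0 0 -0.1" --pt "-0.75 0.33 0 0 0 -0.15" --pt "-0.949 0.428 0 0 0 -0.193" --pt "-0.949 0.428 0 0 0 -0.193"

```text
time_s: 5.15
tool_pos: [0.4844, 0.0214, 0.0908]
eef_rot: [2.068, 2.364, 0.0]
force: [0.3, -0.1, -0.2]
gripper_width: 0.0197
finger_force: 30.0
```

carry_out --pt "0 0 0.15 0 0 0" --pt "0 0 0.3 0 0 0" --pt "0 0 0.42 0 0 0" --pt "0 0 0.42 0 0 0" --pt "0 0 0.42 0 0 0"

```text
time_s: 5.57
tool_pos: [0.4818, 0.0246, 0.0487]
eef_rot: [-2.067, -2.363, 0.002]
force: [-0.4, 0.3, 0.5]
gripper_width: 0.0194
finger_force: 30.0
```

Run:
```python
from plan import *
plan([(.4836,.0247,.034,7.6)])
d=snap('scene','s1.png'); a=cv2.imread('pics/s1.png')[180:280,190:310]
b=snap('top','t2.png'); c=cv2.imread('pics/t2.png')[210:260,250:340]
cv2.imwrite('pics/s1c.png',np.vstack([cv2.resize(a,(480,400),interpolation=cv2.INTER_CUBIC),np.zeros((4,480,3),np.uint8)]))
x=np.zeros((600,800,3),np.uint8); x[:350,:420]=cv2.resize(a,(420,350),interpolation=cv2.INTER_CUBIC); x[352:552,420-360:420]=cv2.resize(c,(360,200),interpolation=cv2.INTER_CUBIC); cv2.imwrite('pics/s1c.png',x)
```

```text
t 5.57 p [0.4818 0.0246 0.0487] yaw 7.64 tilt z [-2.4e-03  2.0e-04 -1.0e+00] F [-0.4   0.27  0.52] w 0.0194
[-0.002, 0.018, 0.147, -0.003, -0.001, 0.001]
--
```

View pics/s1c.png

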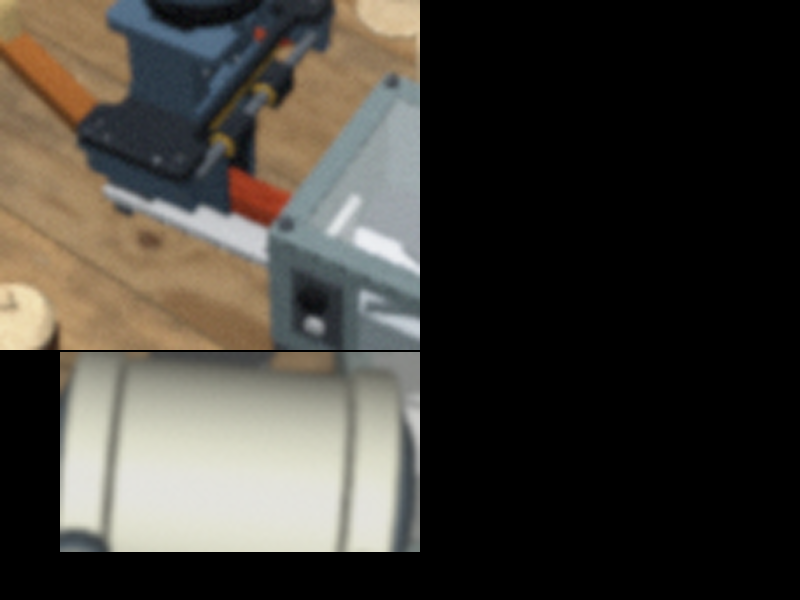

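The gripper hides the fit in both views, so I'll lower the blank and watch the force.

carry_out --pt "0 0.018 0.04 0 0 0" --pt "0 0.018 0.08 0 0 0" --pt "0 0.018 0.11 0 0 0" --pt "0 0.018 0.14 0 0 0" --pt "0 0.018 0.15 0 0 0"

```text
time_s: 6.08
tool_pos: [0.4843, 0.0246, 0.0341]
eef_rot: [-2.068, -2.364, 0.0]
force: [-0.1, 0.8, 0.1]
gripper_width: 0.0199
finger_force: 30.0
```

carry_out --pt "0 0 0.005 0 0 0" --pt "0 0 0.01 0 0 0" --pt "0 0 0.015 0 0 0" --pt "0 0 0.015 0 0 0" --pt "0 0 0.015 0 0 0"

```text
time_s: 6.5
tool_pos: [0.4845, 0.0245, 0.0331]
eef_rot: [2.068, 2.365, 0.0]
force: [0.2, 0.3, -1.3]
gripper_width: 0.02
finger_force: 30.0
```

carry_out --pt "0 0 0 0 0 0" --pt "0 0 0 0 0 0" --pt "0 0 0 0 0 0" --pt "0 0 0 0 0 0" --pt "0 0 0 0 0 0" --jaw -0.2

```text
time_s: 6.92
tool_pos: [0.4845, 0.0245, 0.033]
eef_rot: [2.068, 2.365, 0.0]
force: [0.2, 1.0, -0.1]
gripper_width: 0.0502
finger_force: 0.0
```

carry_out --pt "0 0 -0.1 0 0 0" --pt "0 0 -0.3 0 0 0" --pt "0 0 -0.5 0 0 0" --pt "0 0 -0.8 0 0 0" --pt "0 0 -0.9 0 0 0"

```text
time_s: 7.33
tool_pos: [0.4855, 0.0245, 0.126]
eef_rot: [2.067, 2.363, 0.003]
force: [1.1, 0.1, 0.1]
gripper_width: 0.0545
finger_force: 0.0
```

```bash
python3 -c "
from plan import *
plan([(.5217,.2639,.11,-12.8),(.5217,.2639,.039,-12.8)])"
```

```text
t 7.33 p [0.4855 0.0245 0.126 ] yaw 7.65 tilt z [ 3.e-03 -2.e-04 -1.e+00] F [1.05 0.08 0.11] w 0.0545
[0.775, 0.226, 0.053, 0.001, 0.0, 0.151]
[0.796, 0.132, 0.053, 0.001, 0.0, 0.151]
[0.806, 0.037, 0.053, 0.001, 0.0, 0.151]
--
[0.0, -0.0, 0.71, -0.0, 0.0, 0.0]
--
```

carry_out --pt "0.2 0.06 0 0 0 0.04" --pt "0.4 0.12 0.02 0 0 0.08" --pt "0.6 0.18 0.04 0 0 0.12" --pt "0.775 0.226 0.053 0 0 0.151" --pt "0.775 0.226 0.053 0 0 0.151"

```text
time_s: 7.75
tool_pos: [0.4968, 0.1068, 0.1176]
eef_rot: [-2.205, -2.238, -0.001]
force: [-0.8, -0.4, 0.0]
gripper_width: 0.0546
finger_force: 0.0
```

carry_out --pt "0.2 0.03 0 0 0 0.04" --pt "0.4 0.06 0.02 0 0 0.08" --pt "0.6 0.1 0.04 0 0 0.12" --pt "0.796 0.132 0.053 0 0 0.151" --pt "0.796 0.132 0.053 0 0 0.151"

```text
time_s: 8.17
tool_pos: [0.509, 0.1864, 0.1122]
eef_rot: [-2.333, -2.103, -0.001]
force: [-1.6, 1.0, 0.5]
gripper_width: 0.0547
finger_force: 0.0
```

carry_out --pt "0.2 0.01 0 0 0 0.04" --pt "0.4 0.02 0.02 0 0 0.08" --pt "0.6 0.03 0.04 0 0 0.12" --pt "0.806 0.037 0.053 0 0 0.151" --pt "0.806 0.037 0.053 0 0 0.151"

```text
time_s: 8.58
tool_pos: [0.5211, 0.266, 0.1069]
eef_rot: [-2.454, -1.962, -0.002]
force: [-1.3, -0.9, 0.6]
gripper_width: 0.055
finger_force: 0.0
```

Run:
```python
from plan import *
plan([(.5217,.2639,.11,-12.8),(.5217,.2639,.039,-12.8)])
b=snap('top','t3.png'); cv2.imwrite('pics/t3c.png',cv2.resize(cv2.imread('pics/t3.png')[190:290,180:340],(800,500),interpolation=cv2.INTER_CUBIC))
```

```text
t 8.58 p [0.5211 0.266  0.1069] yaw -12.71 tilt z [ 6.e-04  7.e-04 -1.e+00] F [-1.32 -0.92  0.59] w 0.055
[-0.02, 0.01, -0.031, 0.001, -0.001, 0.002]
--
[-0.0, -0.0, 0.71, -0.0, -0.0, 0.0]
--
```

View pics/t3c.png

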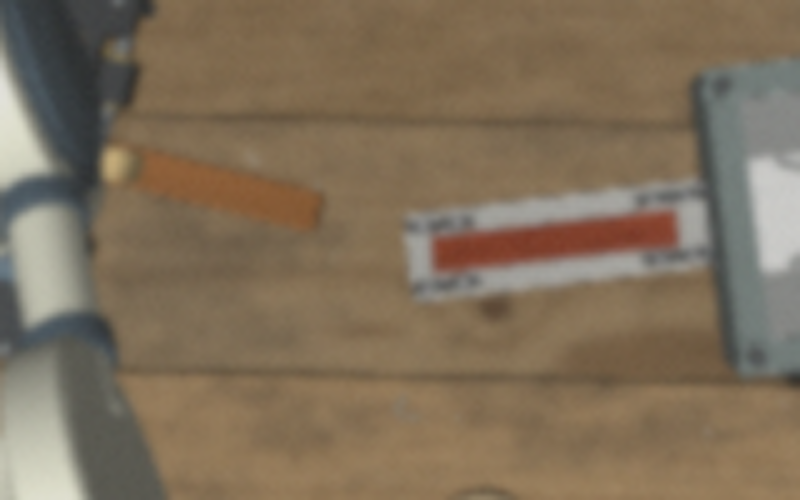

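The blank lies centred in the trough, from (433,252) to (678,229), and its rear end is outside the port. Next I'll grasp the push block.

carry_out --pt "-0.02 0.01 0.1 0 0 0" --pt "-0.02 0.01 0.3 0 0 0" --pt "-0.02 0.01 0.5 0 0 0" --pt "-0.02 0.01 0.68 0 0 0" --pt "-0.02 0.01 0.68 0 0 0"

```text
time_s: 9.05
tool_pos: [0.5191, 0.2595, 0.0358]
eef_rot: [-2.453, -1.96, 0.008]
force: [-1.1, 0.2, -1.0]
gripper_width: 0.0549
finger_force: 0.0
```

carry_out --pt "0 0 0 0 0 0" --pt "0 0 0 0 0 0" --pt "0 0 0 0 0 0" --pt "0 0 0 0 0 0" --pt "0 0 0 0 0 0" --jaw 1

```text
time_s: 9.47
tool_pos: [0.5216, 0.2618, 0.0399]
eef_rot: [2.454, 1.961, 0.002]
force: [0.1, -0.4, 0.3]
gripper_width: 0.0244
finger_force: 0.0
```

carry_out --pt "0 0 0 0 0 0" --pt "0 0 0 0 0 0" --pt "0 0 0 0 0 0" --pt "0 0 0 0 0 0" --pt "0 0 0 0 0 0"

```text
time_s: 9.88
tool_pos: [0.5214, 0.2619, 0.0395]
eef_rot: [2.454, 1.961, 0.001]
force: [-0.6, -1.6, 7.1]
gripper_width: 0.0153
finger_force: 30.0
```

Run:
```python
from plan import *
s=manip.observe(); p=np.array(s['tool_pos']); print(s['finger_force'])
t=np.array([np.cos(np.radians(-82.4)),np.sin(np.radians(-82.4))]); e=np.array([.4733,.102]) # trough outer end
# nose is ~0.117-.12 ahead of grip; want nose 40 mm before trough end first
a=e-.172*t; c=e-.122*t
print(a,c)
plan([(p[0],p[1],p[2]+.04,-12.8),(*a,p[2]+.04,7.6),(*c,p[2]+.04,7.6)])
```

```text
30.00088334083557
[0.4505519  0.27248907] [0.45716472 0.2229283 ]
t 9.88 p [0.5214 0.2619 0.0395] yaw -12.73 tilt z [ 6.e-04  2.e-04 -1.e+00] F [-0.62 -1.62  7.12] w 0.0153
[0.0, 0.0, -0.4, 0.001, -0.0, 0.002]
--
[-0.053, -0.714, -0.0, 0.0, -0.0, -0.453]
--
[-0.5, -0.0, 0.0, 0.0, 0.0, -0.0]
--
```

carry_out --pt "0 0 -0.1 0 0 0" --pt "0 0 -0.2 0 0 0" --pt "0 0 -0.3 0 0 0" --pt "0 0 -0.4 0 0 0" --pt "0 0 -0.4 0 0 0"

```text
time_s: 10.3
tool_pos: [0.5224, 0.2622, 0.0817]
eef_rot: [2.453, 1.961, 0.005]
force: [0.6, 0.9, -0.3]
gripper_width: 0.0157
finger_force: 30.0
```

carry_out --pt "0 -0.18 0 0 0 -0.11" --pt "-0.02 -0.36 0 0 0 -0.23" --pt "-0.04 -0.54 0 0 0 -0.34" --pt "-0.053 -0.714 0 0 0 -0.453" --pt "-0.053 -0.714 0 0 0 -0.453"

```text
time_s: 10.72
tool_pos: [0.4469, 0.2722, 0.079]
eef_rot: [-2.06, -2.37, 0.004]
force: [0.2, -0.0, -1.6]
gripper_width: 0.0159
finger_force: 30.0
```

carry_out --pt "-0.1 0 0 0 0 0" --pt "-0.2 0 0.05 0 0 0" --pt "-0.3 0 0.1 0 0 0" --pt "-0.4 0 0.16 0 0 0" --pt "-0.4 0 0.16 0 0 0"

```text
time_s: 11.13
tool_pos: [0.4557, 0.2302, 0.0617]
eef_rot: [-2.071, -2.362, 0.003]
force: [-0.7, 0.0, -1.1]
gripper_width: 0.0161
finger_force: 30.0
```

Run:
```python
from plan import *
t=np.array([np.cos(np.radians(-82.4)),np.sin(np.radians(-82.4))]); e=np.array([.4733,.102])
plan([(*(e-.132*t),.0615,7.6)])
import pickle
b=snap('top','t4.png');pickle.dump(b,open('t4.pkl','wb')); cv2.imwrite('pics/t4c.png',cv2.resize(cv2.imread('pics/t4.png')[205:265,200:330],(780,360),interpolation=cv2.INTER_CUBIC))
```

```text
t 11.13 p [0.4557 0.2302 0.0617] yaw 7.51 tilt z [-0.0019 -0.001  -1.    ] F [-0.69  0.02 -1.14] w 0.0161
[0.026, 0.005, 0.002, -0.003, 0.001, -0.002]
--
```

View pics/t4c.png

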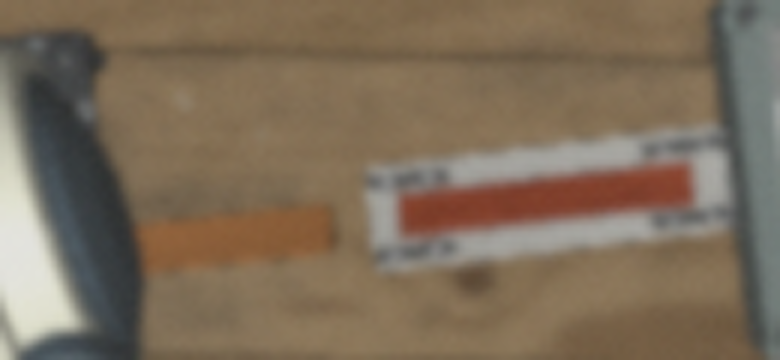

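The nose is at (332,229) in the crop and the trough end centre at (372,219), so the block looks about 2 mm low (-x). I'll measure that with masks.

Run:
```python
from h import *
import pickle
b=pickle.load(open('t4.pkl','rb')); h=cv2.cvtColor(b['frame'],cv2.COLOR_RGB2HSV).astype(int); f=b['frame'].astype(int)
e=np.array([.4733,.102]); t=np.array([np.cos(np.radians(-82.4)),np.sin(np.radians(-82.4))]); n=np.array([-t[1],t[0]])
def run(name,mask,z,u0,u1,v0,v1):
    L=[]
    for u in range(u0,u1):
        c=mask[v0:v1,u].astype(float)
        r=np.arange(v0,v1); 
        if c.sum()<3: continue
        p=px2w(b,u,(r*c).sum()/c.sum(),z)[:2]-e; L.append((p@t,p@n,c.sum()))
    L=np.array(L); k=np.polyfit(L[:,0],L[:,1],1); print(name,'s',L[[0,-1],0].round(3),'lat at end',k[1]*1e3,'deg',np.degrees(k[0]),'px',L[:,2].mean())
H,S=h[...,0],h[...,1]
print(h[243,240],h[238,290],h[244,264],h[225,250])
run('blank',(f[...,0]-f[...,1]>60),.04,268,313,225,250)
run('bar',(S>140)&(H>8)&(H<16),.0437,227,253,232,256)
run('trough',(S<50)&(f.sum(2)>250)|(f[...,0]-f[...,1]>60),.02,263,318,222,256)
```

```text
[ 14 150 139] [  7 173 128] [ 25  10 157] [ 17  93 131]
blank s [0.019 0.134] lat at end 0.4276300302566466 deg 0.09527369638486992 px 4.133333333333334
bar s [-0.089 -0.023] lat at end -1.4594600263890318 deg -0.2342721086643959 px 6.5
trough s [0.004 0.148] lat at end -0.6193538018109471 deg 0.8255953590879438 px 14.4
```

carry_out --pt "0 0.013 0 0 0 -0.007" --pt "0 0.013 0 0 0 -0.007" --pt "-0.05 0.013 0 0 0 -0.007" --pt "-0.1 0.013 0 0 0 -0.007" --pt "-0.15 0.013 0 0 0 -0.007"

```text
time_s: 11.6
tool_pos: [0.459, 0.2177, 0.0632]
eef_rot: [2.061, 2.371, 0.0]
force: [-0.2, 0.4, -1.6]
gripper_width: 0.016
finger_force: 30.0
```

carry_out --pt "-0.04 0 0 0 0 0" --pt "-0.08 0 0 0 0 0" --pt "-0.12 0 0 0 0 0" --pt "-0.15 0 0 0 0 0" --pt "-0.15 0 0 0 0 0"

```text
time_s: 12.02
tool_pos: [0.4611, 0.2026, 0.0631]
eef_rot: [2.062, 2.37, -0.0]
force: [0.2, 0.3, -1.9]
gripper_width: 0.0159
finger_force: 30.0
```

```bash
python3 -c "
from plan import *
t=np.array([np.cos(np.radians(-82.2)),np.sin(np.radians(-82.2))]);p=np.array(manip.observe()['tool_pos'])[:2]-[.4733,.102];print('s',p@t,'lat',p@[-t[1],t[0]])
plan([])"
```

```text
s -0.10131448436093911 lat 0.001584789804090275
t 12.02 p [0.4611 0.2026 0.0631] yaw 7.93 tilt z [-1.e-04 -1.e-04 -1.e+00] F [ 0.24  0.3  -1.94] w 0.0159
```

carry_out --pt "0 0 0.01 0 0 0" --pt "0 0 0.02 0 0 0" --pt "-0.08 0 0.02 0 0 0" --pt "-0.16 0 0.02 0 0 0" --pt "-0.24 0 0.02 0 0 0"

```text
time_s: 12.43
tool_pos: [0.4644, 0.1786, 0.0611]
eef_rot: [-2.061, -2.371, 0.0]
force: [-0.3, 0.4, -2.4]
gripper_width: 0.0157
finger_force: 30.0
```

carry_out --pt "-0.08 0 0 0 0 0" --pt "-0.16 0 0 0 0 0" --pt "-0.24 0 0 0 0 0" --pt "-0.32 0 0 0 0 0" --pt "-0.4 0 0 0 0 0"

```text
time_s: 12.85
tool_pos: [0.47, 0.1389, 0.0611]
eef_rot: [-2.062, -2.37, -0.0]
force: [-0.6, 3.1, -1.0]
gripper_width: 0.0155
finger_force: 30.0
```

carry_out --pt "-0.08 0 0 0 0 0" --pt "-0.16 0 0 0 0 0" --pt "-0.24 0 0 0 0 0" --pt "-0.32 0 0 0 0 0" --pt "-0.35 0 0 0 0 0"

```text
time_s: 13.27
tool_pos: [0.4749, 0.104, 0.0611]
eef_rot: [2.063, 2.37, -0.0]
force: [-0.8, 2.9, -2.4]
gripper_width: 0.0158
finger_force: 30.0
```

```bash
cat > st.py <<'E'
from plan import *
t=np.array([np.cos(np.radians(-82.2)),np.sin(np.radians(-82.2))]);s=manip.observe();p=np.array(s['tool_pos'])[:2]-[.4733,.102];n=np.array([-t[1],t[0]]);F=np.array(s['force'])[:2]
print('s',p@t,'lat',p@n,'Ffeed',F@t,'Flat',F@n); plan([])
E
python3 st.py
```

```text
s -0.0017204459503189383 lat 0.0018965001469589556 Ffeed -3.02508038137237 Flat -0.3641478604551752
t 13.27 p [0.4749 0.104  0.0611] yaw 7.93 tilt z [-0.e+00 -1.e-04 -1.e+00] F [-0.77  2.95 -2.42] w 0.0158
```

carry_out --pt "-0.08 0 0 0 0 0" --pt "-0.16 0 0 0 0 0" --pt "-0.24 0 0 0 0 0" --pt "-0.32 0 0 0 0 0" --pt "-0.4 0 0 0 0 0"

```text
time_s: 13.68
tool_pos: [0.4804, 0.0647, 0.0611]
eef_rot: [-2.062, -2.37, 0.0]
force: [0.7, 3.8, -1.8]
gripper_width: 0.0158
finger_force: 30.0
```

carry_out --pt "-0.08 0 0 0 0 0" --pt "-0.16 0 0 0 0 0" --pt "-0.24 0 0 0 0 0" --pt "-0.32 0 0 0 0 0" --pt "-0.38 0 0 0 0 0"

```text
time_s: 14.1
tool_pos: [0.4857, 0.0269, 0.0611]
eef_rot: [-2.062, -2.37, 0.0]
force: [-0.7, 3.1, -1.5]
gripper_width: 0.0158
finger_force: 30.0
```

carry_out --pt "-0.02 0 0 0 0 0" --pt "-0.04 0 0 0 0 0" --pt "-0.06 0 0 0 0 0" --pt "-0.08 0 0 0 0 0" --pt "-0.1 0 0 0 0 0"

```text
time_s: 14.52
tool_pos: [0.4868, 0.018, 0.061]
eef_rot: [-2.061, -2.37, 0.0]
force: [-0.3, 3.4, -3.1]
gripper_width: 0.016
finger_force: 30.0
```

```bash
python3 st.py
```

```text
s 0.08501706068039136 lat 0.0019441271119724143 Ffeed -3.4455560919898605 Flat 0.14340026034534958
t 14.52 p [0.4868 0.018  0.061 ] yaw 7.98 tilt z [-4.e-04  1.e-04 -1.e+00] F [-0.33  3.43 -3.1 ] w 0.016
```

carry_out --pt "-0.01 0 0 0 0 0" --pt "-0.02 0 0 0 0 0" --pt "-0.03 0 0 0 0 0" --pt "-0.04 0 0 0 0 0" --pt "-0.05 0 0 0 0 0"

```text
time_s: 14.93
tool_pos: [0.4877, 0.0129, 0.0611]
eef_rot: [2.062, 2.37, -0.0]
force: [0.9, 2.2, -4.5]
gripper_width: 0.0161
finger_force: 30.0
```

carry_out --pt "-0.005 0 0 0 0 0" --pt "-0.01 0 0 0 0 0" --pt "-0.015 0 0 0 0 0" --pt "-0.02 0 0 0 0 0" --pt "-0.02 0 0 0 0 0"

```text
time_s: 15.35
tool_pos: [0.4879, 0.0109, 0.0611]
eef_rot: [2.062, 2.37, -0.0]
force: [-1.1, 0.7, -3.9]
gripper_width: 0.016
finger_force: 30.0
```

carry_out --pt "-0.005 0 0 0 0 0" --pt "-0.01 0 0 0 0 0" --pt "-0.015 0 0 0 0 0" --pt "-0.02 0 0 0 0 0" --pt "-0.02 0 0 0 0 0"

```text
time_s: 15.77
tool_pos: [0.4882, 0.009, 0.0611]
eef_rot: [2.062, 2.37, -0.0]
force: [-0.4, 1.5, -4.6]
gripper_width: 0.016
finger_force: 30.0
```

carry_out --pt "-0.005 0 0 0 0 0" --pt "-0.01 0 0 0 0 0" --pt "-0.015 0 0 0 0 0" --pt "-0.02 0 0 0 0 0" --pt "-0.02 0 0 0 0 0"

```text
time_s: 16.18
tool_pos: [0.4885, 0.007, 0.0611]
eef_rot: [2.062, 2.37, -0.0]
force: [-0.8, 1.0, -4.2]
gripper_width: 0.016
finger_force: 30.0
```

carry_out --pt "-0.005 0 0 0 0 0" --pt "-0.01 0 0 0 0 0" --pt "-0.015 0 0 0 0 0" --pt "-0.02 0 0 0 0 0" --pt "-0.02 0 0 0 0 0"

```text
time_s: 16.6
tool_pos: [0.4888, 0.005, 0.0611]
eef_rot: [2.062, 2.37, -0.0]
force: [-0.5, 0.8, -3.6]
gripper_width: 0.0158
finger_force: 30.0
```

carry_out --pt "-0.005 0 0 0 0 0" --pt "-0.01 0 0 0 0 0" --pt "-0.015 0 0 0 0 0" --pt "-0.02 0 0 0 0 0" --pt "-0.02 0 0 0 0 0"

```text
time_s: 17.02
tool_pos: [0.489, 0.003, 0.0611]
eef_rot: [2.062, 2.37, -0.0]
force: [0.5, 1.2, -4.4]
gripper_width: 0.0161
finger_force: 30.0
```

carry_out --pt "-0.005 0 0 0 0 0" --pt "-0.01 0 0 0 0 0" --pt "-0.015 0 0 0 0 0" --pt "-0.02 0 0 0 0 0" --pt "-0.02 0 0 0 0 0"

```text
time_s: 17.43
tool_pos: [0.4891, 0.002, 0.0613]
eef_rot: [-2.062, -2.369, -0.001]
force: [-1.8, 13.7, 1.6]
gripper_width: 0.0158
finger_force: 30.0
```

The force rose to 13.7 N with the nose about 57 mm inside the port, which fits the blank sitting on the stop. I'll draw the block back.

carry_out --pt "0.02 0 0 0 0 0" --pt "0.05 0 0 0 0 0" --pt "0.1 0 0 0 0 0" --pt "0.2 0 0 0 0 0" --pt "0.3 0 0 0 0 0"

```text
time_s: 17.85
tool_pos: [0.4849, 0.0316, 0.0611]
eef_rot: [-2.063, -2.369, 0.0]
force: [-0.9, -0.3, -5.4]
gripper_width: 0.0159
finger_force: 30.0
```

carry_out --pt "0.12 0 0 0 0 0" --pt "0.24 0 0 0 0 0" --pt "0.36 0 0 0 0 0" --pt "0.48 0 0 0 0 0" --pt "0.6 0 0 0 0 0"

```text
time_s: 18.27
tool_pos: [0.4767, 0.0917, 0.0612]
eef_rot: [2.061, 2.371, 0.0]
force: [0.5, -0.1, -0.8]
gripper_width: 0.0159
finger_force: 30.0
```

carry_out --pt "0.15 0 0 0 0 0" --pt "0.3 0 0 0 0 0" --pt "0.45 0 0 0 0 0" --pt "0.6 0 0 0 0 0" --pt "0.75 0 0 0 0 0"

```text
time_s: 18.68
tool_pos: [0.4662, 0.166, 0.0612]
eef_rot: [2.061, 2.37, 0.0]
force: [0.8, -0.3, -1.6]
gripper_width: 0.0158
finger_force: 30.0
```

```bash
python3 st.py
python3 - <<'E'
from h import *
b=snap('top','t5.png');c=snap('scene','s5.png')
x=np.vstack([cv2.resize(cv2.imread('pics/t5.png')[180:280,300:460],(480,300),interpolation=cv2.INTER_CUBIC),cv2.resize(cv2.imread('pics/s5.png')[200:320,240:432],(480,300),interpolation=cv2.INTER_CUBIC)])
cv2.imwrite('pics/c5.png',x)
E
```

```text
s -0.06437445949122736 lat 0.0016102217742006517 Ffeed 0.4257306281702675 Flat 0.7895379519882284
t 18.68 p [0.4662 0.166  0.0612] yaw 7.98 tilt z [ 2.e-04 -0.e+00 -1.e+00] F [ 0.84 -0.31 -1.61] w 0.0158
```

View pics/c5.png

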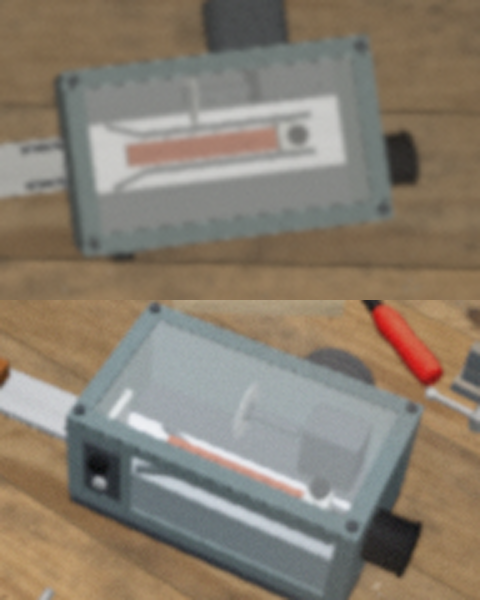

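Seen through the lid, the blank spans (127,155) to (279,138) and meets the stop, whose thumb screw is at (298,135). Next I'll stand the block on the bench.

carry_out --pt "0.2 0 0 0 0 0" --pt "0.4 0 0 0 0 0" --pt "0.6 0 0 0 0 0" --pt "0.8 0 0 0 0 0" --pt "0.98 0 0 0 0 0"

```text
time_s: 19.2
tool_pos: [0.4526, 0.2627, 0.0612]
eef_rot: [2.062, 2.37, 0.0]
force: [0.1, 0.4, -1.0]
gripper_width: 0.016
finger_force: 30.0
```

carry_out --pt "0.1 0 0 0 0 0" --pt "0.2 0 0.02 0 0 0" --pt "0.2 0 0.08 0 0 0" --pt "0.2 0 0.14 0 0 0" --pt "0.2 0 0.19 0 0 0"

```text
time_s: 19.62
tool_pos: [0.4499, 0.2806, 0.0412]
eef_rot: [-2.062, -2.37, 0.001]
force: [0.4, 0.3, -0.5]
gripper_width: 0.0156
finger_force: 30.0
```

carry_out --pt "0 0 0 0 0 0" --pt "0 0 0.005 0 0 0" --pt "0 0 0.01 0 0 0" --pt "0 0 0.015 0 0 0" --pt "0 0 0.015 0 0 0"

```text
time_s: 20.03
tool_pos: [0.4503, 0.2813, 0.0407]
eef_rot: [2.062, 2.37, 0.0]
force: [-1.0, -0.7, -0.3]
gripper_width: 0.0159
finger_force: 30.0
```

```bash
python3 st.py
```

```text
s -0.18072632780842174 lat 0.0014930924654466167 Ffeed 0.5312628191240154 Flat -1.0529153474475796
t 20.03 p [0.4503 0.2813 0.0407] yaw 7.95 tilt z [ 2.e-04  1.e-04 -1.e+00] F [-0.97 -0.67 -0.26] w 0.0159
```

carry_out --pt "0 0 0.005 0 0 0" --pt "0 0 0.005 0 0 0" --pt "0 0 0.005 0 0 0" --pt "0 0 0.005 0 0 0" --pt "0 0 0.005 0 0 0"

```text
time_s: 20.45
tool_pos: [0.4501, 0.2814, 0.0402]
eef_rot: [2.062, 2.37, 0.0]
force: [-0.2, -0.7, -1.8]
gripper_width: 0.0159
finger_force: 30.0
```

carry_out --pt "0 0 0 0 0 0" --pt "0 0 0 0 0 0" --pt "0 0 0 0 0 0" --pt "0 0 0 0 0 0" --pt "0 0 0 0 0 0" --jaw -0.2

```text
time_s: 20.87
tool_pos: [0.4502, 0.2814, 0.0401]
eef_rot: [2.062, 2.37, 0.0]
force: [0.2, 0.2, 0.2]
gripper_width: 0.0467
finger_force: 0.0
```

carry_out --pt "0 0 -0.05 0 0 0" --pt "0 0 -0.2 0 0 0" --pt "0 0 -0.4 0 0 0" --pt "0 0 -0.6 0 0 0" --pt "0 0 -0.9 0 0 0"

```text
time_s: 21.28
tool_pos: [0.4492, 0.2809, 0.1301]
eef_rot: [-2.061, -2.369, 0.004]
force: [1.0, -0.1, -0.2]
gripper_width: 0.0544
finger_force: 0.0
```

carry_out --pt "0.3 0 -0.1 0 0 0" --pt "0.6 0 -0.2 0 0 0" --pt "0.9 0 -0.3 0 0 0" --pt "0.9 0 -0.3 0 0 0" --pt "0.9 0 -0.3 0 0 0"

```text
time_s: 21.7
tool_pos: [0.4375, 0.3718, 0.1609]
eef_rot: [2.059, 2.372, 0.002]
force: [-0.3, -0.6, 0.3]
gripper_width: 0.0547
finger_force: 0.0
```

```bash
python3 -c "
from h import *
snap('scene','s6.png');print(manip.observe()['time_s'])"
```

```text
21.75
```

View pics/s6.png

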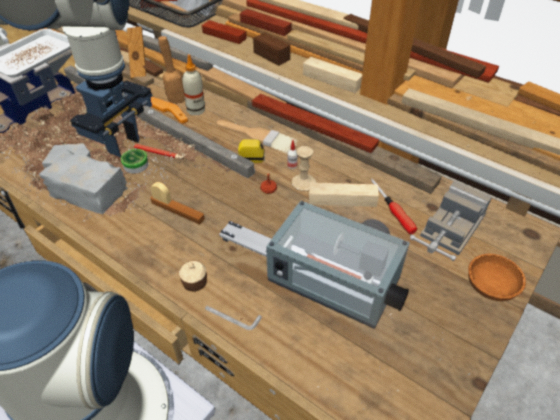

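The push block stands upright at (178,202), the candlestick at (304,165) is untouched, the blank is inside the saw, and the gripper is clear.

```bash
python3 -c "
from rig import manip
print(manip.sign_off())"
```

```text
the job is handed in; nothing more can be done
None
```

I handed the job in at about 22 s; no verdict came back. The blank sits against the length stop (13.7 N felt), the push block stands upright on the bench, and the candlestick was not touched; I couldn't see the flap, but the block came out of it freely.

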